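# Re-seat the comparator spindle on the bearing

### The arm

A 7-joint arm with a two-finger parallel gripper is mounted at the origin on the work surface. World frame = base frame: x ahead of the robot, y to its left, z up, the work surface at z = 0. Lengths are in m, angles in rad, forces in N, time in s.
With the tool pointing down it reaches from about 0.4 to 0.85 m from the base axis. Payload 10.4 kg.
Tool frame: the origin (TCP) lies midway between the tips of the shut fingers; the grasp point (between the pads) lies 19 mm behind it; z points along the fingers, y is the line along which they close (so a half turn about z gives the same grasp; the last joint's range is limited). The gripper opens to 85 mm and grips with 20 to 120 N. Pads are 22 mm wide; open, the fingers measure 114 mm over their backs; the gripper's body (76 mm by 85 mm) begins 54 mm behind the grasp point. The pads swing forward as they close: fully open they stand 13 mm farther back than shut.
Start: joints at [-1.333, 0.332, -0.065, 1.46, 0.022, 1.35, -0.088], TCP at [0.161, 0.604, 0.231] pointing down, gripper open.
Joint ranges: [-2.6, 2.6], [-0.5, 2.12], [-1.47, 1.34], [0.16, 2.42], [-1.27, 4.41], [0.06, 2.06], [-2.6, 2.6]. Speed limits (rad/s): [2.22, 2.22, 2.79, 2.79, 3.14, 3.14, 3.14].

### API

Orientations are given as [roll, pitch, yaw] about the fixed x, y, z axes, in that order (R = Rz(yaw) Ry(pitch) Rx(roll)).
In Python, from rig import env, planner, vision, workorder, monitor gives the robot as it stands. Calls block until the motion is done:
- env.move_to(position, orientation): joint-space move of the TCP to a pose.
- env.move_l(position, vel=0.15, rotation=None, f_stop=None): straight line of the TCP; rotation=None keeps the orientation; vel is the mean speed in m/s. With f_stop (N) it stops when the force on the tool has changed by that much, and returns True; else False.
- env.move_j(angles): joint-space move.
- env.move_gripper(opening, force=None): finger opening in m; force is the grip in N (None keeps the last); returns when the fingers have stopped.
- env.hold(seconds).
- planner.inverse_kinematics(position, orientation): joint angles nearest the present ones, or None.
- vision.snapshot(name): name is "side" or "top" or "wrist"; returns the picture (400x640x3 uint8, red, green, blue); there is no depth.
- vision.camera_model(name): a dict with "fx", "fy", "cx", "cy" (pixels), "T" (4x4, takes a point from camera to world coordinates). Camera axes: x right, y down, z forward; pixel columns grow to the right and rows downward; lengths in m; the calibration is good to about 2 mm. The wrist camera is an equidistant fisheye: a pixel r from the principal point sees the ray r / f radians off the axis. A picture is of the moment at which its call begins: read the wrist's pose just before it. camera_model takes no time and is no camera call; for the wrist camera it gives the pose at the moment of the call.
A pose or a line that the arm cannot do raises env.IKError and nothing moves.
- workorder.job_done(): hands the job in; it is judged then, once.
Readings, each from a call of its own:
- monitor.read_time(): time.
- monitor.read_joint_pos(): joint angles.
- monitor.read_joint_vel(): joint speeds.
- monitor.read_joint_torque(): joint torques, N m.
- monitor.read_position(): TCP position.
- monitor.read_tool_rot(): TCP orientation.
- monitor.read_contact_force(): force on the tool from outside, world axes, zero at the start.
- monitor.read_moment(): the same for the moment, N m.
- monitor.read_width(): finger opening in m.
- monitor.read_grip_force(): force on a finger pad.
Only numpy, scipy, OpenCV 4.12 (cv2) and the standard library are available. Lean on these libraries where they do the work, as an engineer would, in place of code of your own. Each camera call takes 0.05 s, during which the arm holds its last target. There are 200 camera calls.

### The job

Re-seat the tip of the bench comparator with the yellow-rimmed dial on the ball bearing it is measuring: with the fingertips press the round yellow pad of its lift lever gently all the way down to its stop, hold it there for about a second, then follow it back up slowly, so that the tip settles on the bearing instead of snapping down, and withdraw. Do not touch the blue and the green comparators or the parts under the tips, and leave everything else on the bench where it is.

Things in the scene. Friction and masses are not known exactly. Their poses are not given: they have to be found in the camera images.
- yellow_comparator: bench comparator, dial rim and lever pad yellow, fixed to the bench, a ball bearing under its tip. Iron base 145 x 95 x 33 mm, column 205 mm high (its highest point), dial 62 mm across. Origin: centre of base underside; x from dial to column, z up. Spindle 30 mm from the origin to -x; the lift lever sticks out to -y at the top of the dial, its pad 58 mm from the spindle
- yellow_pad_top (a point): centre of the top face of the round yellow finger pad, 18 mm across and 6 mm thick, on the end of the lift lever of the yellow comparator; about 184 mm above the bench at rest; free from above, with nothing within 20 mm sideways but its own lever
- yellow_lever (a joint): angle of the lift lever of the yellow comparator: 0 at rest (tip down on the part), 0.33 rad fully down at its stop, where the pad is 14 mm lower and the tip is 6 mm above the part. A spring returns it: about 1.2 N on the pad starts it and 3 N holds it at the stop; left free, it snaps back
- blue_comparator: bench comparator, dial rim and lever pad blue, fixed to the bench, a steel disc under its tip. Iron base 145 x 95 x 33 mm, column 205 mm high (its highest point), dial 62 mm across. Origin: centre of base underside; x from dial to column, z up. Spindle 30 mm from the origin to -x; the lift lever sticks out to -y at the top of the dial, its pad 58 mm from the spindle
- blue_pad_top (a point): centre of the top face of the round blue finger pad, 18 mm across and 6 mm thick, on the end of the lift lever of the blue comparator; about 185 mm above the bench at rest; free from above, with nothing within 20 mm sideways but its own lever
- blue_lever (a joint): angle of the lift lever of the blue comparator: 0 at rest (tip down on the part), 0.33 rad fully down at its stop, where the pad is 14 mm lower and the tip is 6 mm above the part. A spring returns it: about 1.2 N on the pad starts it and 3 N holds it at the stop; left free, it snaps back
- green_comparator: bench comparator, dial rim and lever pad green, fixed to the bench, a brass bush under its tip. Iron base 145 x 95 x 33 mm, column 205 mm high (its highest point), dial 62 mm across. Origin: centre of base underside; x from dial to column, z up. Spindle 30 mm from the origin to -x; the lift lever sticks out to -y at the top of the dial, its pad 58 mm from the spindle
- green_pad_top (a point): centre of the top face of the round green finger pad, 18 mm across and 6 mm thick, on the end of the lift lever of the green comparator; about 195 mm above the bench at rest; free from above, with nothing within 20 mm sideways but its own lever
- green_lever (a joint): angle of the lift lever of the green comparator: 0 at rest (tip down on the part), 0.33 rad fully down at its stop, where the pad is 14 mm lower and the tip is 6 mm above the part. A spring returns it: about 1.2 N on the pad starts it and 3 N holds it at the stop; left free, it snaps back
- bearing: ball bearing being measured, 47 mm across, 14 mm high, lying loose on the anvil under the tip of the yellow comparator; origin: centre of its underside
- test_block: steel disc 60 mm across, 15 mm high, loose on the anvil of the blue comparator; origin: centre of its underside
- bush: flanged brass bush, flange 40 mm, 25 mm high, loose on the anvil of the green comparator; origin: centre of its underside
- caliper: caliper lying loose at the far side of the bench, 220 mm long; origin: under the middle of its bar
- screwdriver: screwdriver lying loose at the far side of the bench; origin on its underside
- oil_bottle: small white bottle with a red cap, 40 mm across, 85 mm high, standing loose at the far side of the bench; origin: centre of its underside
Mind the look-alikes: they are no part of the job. Leave any pink or turquoise look-alike of the green_comparator alone.

How it is judged:
On the way, in this order (a step that is already met when the one before it is completed fails the run):
1. fingertips on the yellow pad hold the lever down at its stop (0.28 rad or more) (value of joint yellow_lever above 0.28 rad and contact force between the fingers and yellow_lever_c2 above 0.5 N), for 0.4 s.
2. the yellow lever is back at rest (value of joint yellow_lever below 0.03 rad), for 0.2 s.
At the end, for the whole second after the job is handed in: All three levers at rest (below 0.03 rad), the parts under the tips within 4 mm and the other loose things within 10 mm of where they began (value of joint each of yellow_lever, blue_lever, green_lever below 0.03 rad and distance of each of bearing, test_block, bush from where it was at the start of the episode below 0.004 m and distance of each of caliper, screwdriver, oil_bottle from where it was at the start of the episode below 0.01 m and linear speed of bearing below 0.02 m/s); the robot touches nothing.
It fails at once if the yellow lever is let go so that it snaps back (faster than 2.5 rad/s, about 100 mm/s at the pad) (velocity of joint yellow_lever below -2.5 rad/s).
It fails at once if the yellow pad is pressed hard or pinched (more than 20 N) (contact force between the fingers and yellow_lever_c2 above 20 N).
It fails at once if the robot touches the blue or the green comparator, or moves its lever (contact force between any of the fingers, the arm and blue_comparator above 0.5 N or contact force between any of the fingers, the arm and green_comparator above 0.5 N or value of joint any of blue_lever, green_lever above 0.04 rad).
It fails at once if a part under a tip is touched by the robot, lifted, or shifted by more than 4 mm (distance of any of bearing, test_block, bush from where it was at the start of the episode above 0.004 m or contact force between any of the fingers, the arm and bearing above 0.5 N or contact force between any of the fingers, the arm and test_block above 0.5 N or contact force between any of the fingers, the arm and bush above 0.5 N).
It fails at once if the caliper, screwdriver or bottle is lifted or shifted by more than 10 mm (distance of any of caliper, screwdriver, oil_bottle from where it was at the start of the episode above 0.01 m).
It also fails if it takes over 32 s, if anything falls off the work surface, if the arm or the gripper's body presses on something with over 40 N, if the wrist force passes 120 N, or if a joint passes its speed limit or range.

## Working session

There is one attempt and no reset: what is moved stays moved. The work goes in short steps, each a Python script; the robot and the scene stay as the last script left them, time stands still between calls to the robot, and variables do not carry over. Pictures are saved under pics/ and viewed, at most 10 in all, crops included, and the job is handed in when it is done.

```bash
mkdir -p pics; cat > h.py <<'E'
import numpy as np, cv2
from rig import env, planner, vision, workorder, monitor
def save(n,im): cv2.imwrite(f'pics/{n}.png',im[:,:,::-1])
E
python3 - <<'E'
from h import *
for n in ("side","top"):
    m=vision.camera_model(n); print(n,m['fx'],m['cx'],m['cy'],np.round(m['T'],3).tolist())
    im=vision.snapshot(n); np.save(n,im); save(n,im)
print(monitor.read_position(),monitor.read_tool_rot(),monitor.read_time())
E
```

```text
side 362.0504476746514 319.4586284658319 199.93259359865414 [[0.872, -0.353, 0.338, 0.169], [-0.489, -0.61, 0.624, -0.668], [-0.014, -0.709, -0.705, 0.896], [0.0, 0.0, 0.0, 1.0]]
top 422.1227991643275 324.36312817083785 190.9943661303421 [[-0.012, -0.992, 0.123, 0.419], [-1.0, 0.011, -0.006, -0.008], [0.005, -0.123, -0.992, 1.216], [0.0, 0.0, 0.0, 1.0]]
[0.16105668 0.60353603 0.23057558] [-3.14026411e+00  2.78028787e-05  2.88081064e+00] 0.1
```

View pics/side.png

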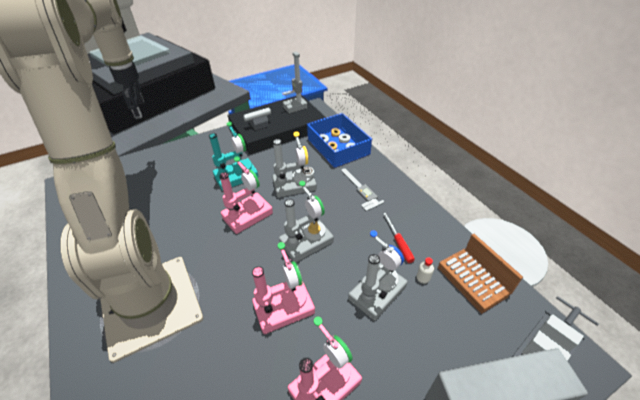

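View pics/top.png

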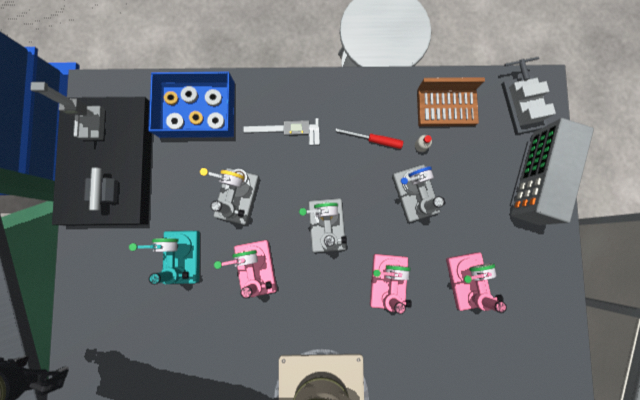

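The yellow pad is at about (296,134) in the side view and (204,171) in the top view. Its lever points to the upper left, away from the dial at (232,177). Next I triangulate it.

```bash
cat >> h.py <<'E'
def ray(n,u,v):
    m=vision.camera_model(n);T=m['T'];d=T[:3,:3]@[(u-m['cx'])/m['fx'],(v-m['cy'])/m['fy'],1]
    return T[:3,3],d/np.linalg.norm(d)
def plane(n,u,v,z):
    o,d=ray(n,u,v);return o+d*(z-o[2])/d[2]
def tri(a,b):
    (o,d),(p,e)=a,b; s=np.linalg.lstsq(np.c_[d,-e],p-o,rcond=None)[0]
    A,B=o+d*s[0],p+e*s[1]; return (A+B)/2,np.linalg.norm(A-B)
def blobs(im,lo=(20,120,100),hi=(32,255,255)):
    m=cv2.inRange(cv2.cvtColor(im,cv2.COLOR_RGB2HSV),lo,hi)
    _,_,st,c=cv2.connectedComponentsWithStats(m); return [(s.tolist(),k.round(2).tolist()) for s,k in zip(st[1:],c[1:]) if s[4]>4]
E
python3 - <<'E'
from h import *
b={}
for n in("top","side"):
    im=np.load(n+'.npy'); b[n]=blobs(im); print(n,b[n])
x,y=[min(b[n],key=lambda s:np.hypot(s[1][0]-p[0],s[1][1]-p[1]))[1] for n,p in(("top",(204,171)),("side",(296,134)))]
print(tri(ray("top",*x),ray("side",*y)),plane("top",*x,.182),plane("side",*y,.182))
print('columnTop/spindle',plane("top",232,176,.18), plane("top",237,213,.205))
a=np.load('top.npy')[140:235,180:280]; c=np.load('side.npy')[115:205,255:335]
save('c',np.hstack([cv2.resize(a,(400,380),interpolation=2),cv2.resize(c,(338,380),interpolation=2)]))
E
```

```text
top [([164, 92, 13, 12, 93], [170.51, 97.73]), ([190, 112, 12, 12, 89], [195.48, 117.62]), ([200, 168, 8, 8, 48], [203.35, 171.35]), ([221, 170, 23, 9, 73], [231.59, 173.59])]
side [([332, 129, 7, 7, 40], [334.9, 132.1]), ([293, 131, 7, 6, 34], [295.88, 133.62]), ([330, 143, 6, 6, 17], [333.41, 145.06]), ([303, 146, 5, 18, 39], [305.69, 154.15]), ([309, 222, 11, 12, 88], [313.92, 227.93])]
(array([0.60015124, 0.28582761, 0.18162182]), np.float64(0.0006750716016807902)) [0.60040046 0.28559872 0.182     ] [0.59959956 0.2854241  0.182     ]
columnTop/spindle [0.58825026 0.21488147 0.18      ] [0.49428322 0.19620335 0.205     ]
```

View pics/c.png

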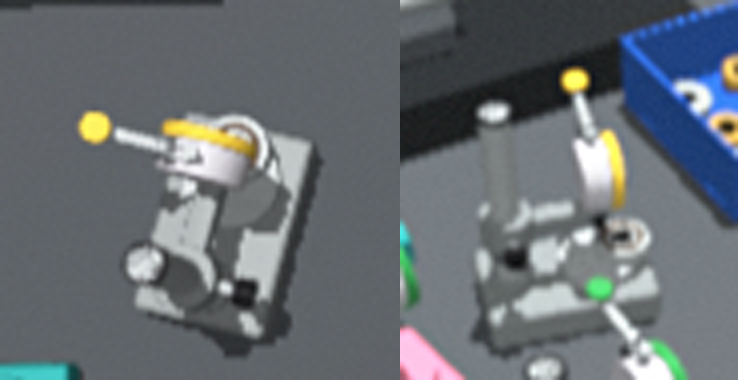

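Side and top agree to 0.7 mm: the pad is at (0.600, 0.286) and its lever points outward along about (0.26, 0.965). I'll shut the fingers, go above it and check.

```bash
python3 - <<'E'
from h import *
env.move_gripper(0.0)
p=monitor.read_position(); env.move_l([p[0],p[1],.31],vel=.2)
c=np.array([.600,.2857])+.003*np.array([.26,.965])
sols=[(np.abs(q-monitor.read_joint_pos()).max(),y) for y in(1.307,-1.835) if (q:=planner.inverse_kinematics([*c,.27],[np.pi,0,y])) is not None]
print(sols); y=min(sols)[1]
env.move_to([*c,.29],[np.pi,0,y]); env.move_l([*c,.215],vel=.1)
print(monitor.read_position(),monitor.read_tool_rot(),monitor.read_contact_force(),monitor.read_time(),monitor.read_width())
a=vision.snapshot("top")[130:235,170:290];b=vision.snapshot("side")[80:205,245:345]
save('d',np.hstack([cv2.resize(a,(430,376),interpolation=2),cv2.resize(b,(300,376),interpolation=2)]))
E
```

```text
[(np.float64(0.5701170513716178), 1.307), (np.float64(2.481821507961709), -1.835)]
[0.60115169 0.28870117 0.21579126] [ 3.14073744e+00 -7.90130769e-04  1.30694606e+00] [0.10836211 0.31386382 0.69450236] 4.2667 -8.02964171983826e-05
```

View pics/d.png

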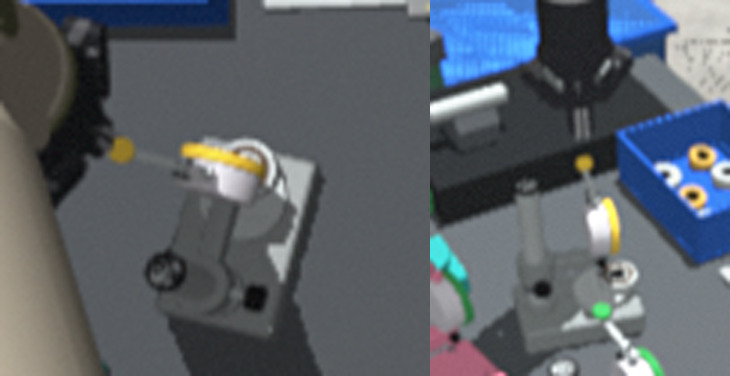

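The tips sit just above the pad in the side view (tips at about (581,135), pad at (585,162) in the crop). Pressing now.

```bash
python3 - <<'E'
from h import *
c=monitor.read_position()[:2]
R=lambda:print(np.round(monitor.read_position(),4),np.round(monitor.read_contact_force(),2),round(monitor.read_time(),2))
R()
print(env.move_l([*c,.190],vel=.02,f_stop=3));R()
print(env.move_l([*c,.172],vel=.012,f_stop=4.5));R()
for z in np.arange(.171,.1625,-.001):
    s=env.move_l([*c,z],vel=.008,f_stop=4); R()
    if s or abs(monitor.read_contact_force()[2])>6.5: break
env.hold(.3);R()
E
```

```text
[0.6012 0.2887 0.2159] [-0.93 -0.45  0.47] 4.37
False
[0.6013 0.2887 0.1902] [-0.62 -0.66  0.7 ] 5.77
True
[0.6013 0.2894 0.1731] [ 0.8  -0.02  2.72] 7.05
[0.6012 0.2892 0.1712] [2.36 2.05 3.52] 7.51
[0.6014 0.2894 0.1706] [-1.15  0.17  5.72] 7.72
[0.6014 0.2894 0.1706] [-0.72 -0.07  5.73] 8.03
```

```bash
python3 - <<'E'
from h import *
p=monitor.read_position();c=p[:2]
R=lambda:print(np.round(monitor.read_position(),4),np.round(monitor.read_contact_force(),2),round(monitor.read_time(),2))
for z in np.arange(p[2]-.0005,p[2]-.004,-.0005):
    env.move_l([*c,z],vel=.008,f_stop=5); R()
    if monitor.read_contact_force()[2]>8.5: break
env.hold(.9);R()
a=vision.snapshot("side")[80:205,245:345]; save('e',cv2.resize(a,(480,600),interpolation=2))
E
```

```text
[0.6014 0.2893 0.1706] [0.1  2.38 7.34] 8.31
[0.6014 0.2894 0.1704] [-0.36  2.16  9.52] 8.56
[0.6014 0.2893 0.1704] [-1.59  1.19  9.08] 9.46
```

View pics/e.png

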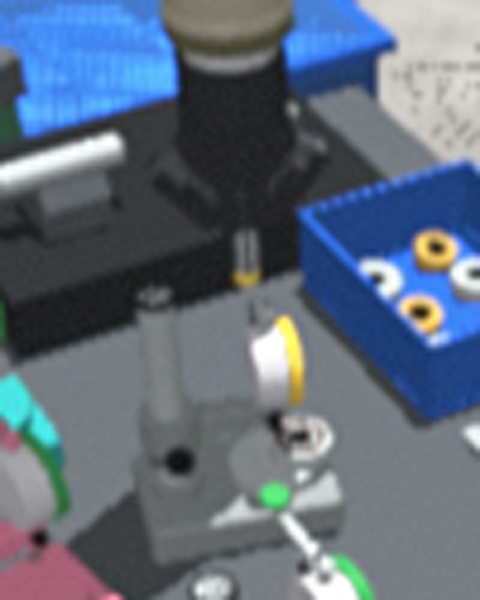

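The tips sit on the pad at (246,278). The force rises steeply with no further travel (about 9 N), so the lever is at its stop and has been held for over a second. Next I follow it up slowly and withdraw.

```bash
python3 - <<'E'
from h import *
c=monitor.read_position()[:2]
R=lambda:print(np.round(monitor.read_position(),4),np.round(monitor.read_contact_force(),2),round(monitor.read_time(),2))
for z in(.174,.178,.182,.186,.192): env.move_l([*c,z],vel=.01); R()
env.move_l([*c,.27],vel=.08); env.hold(.5); R()
im=vision.snapshot("side"); b=blobs(im); print([s for s in b if abs(s[1][0]-296)<12])
save('f',cv2.resize(im[80:205,245:345],(480,600),interpolation=2))
E
```

```text
[0.6013 0.289  0.1737] [-1.25  1.05  3.07] 10.1
[0.6015 0.2891 0.178 ] [-0.48 -0.68  1.31] 10.65
[0.6014 0.2896 0.182 ] [ 0.17 -0.56  0.98] 11.2
[0.6014 0.2894 0.1859] [-0.46 -0.09  0.14] 11.75
[0.6014 0.2894 0.192 ] [ 0.73 -0.04 -0.4 ] 12.5
[0.6014 0.2893 0.2699] [-0.39  0.14  0.53] 14.12
[([293, 131, 6, 6, 26], [295.92, 133.19]), ([303, 146, 5, 18, 40], [305.68, 154.18])]
```

View pics/f.png

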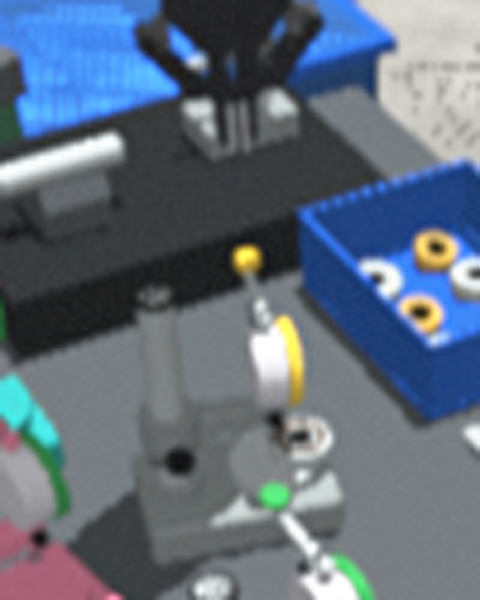

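The pad is back at its rest position: (295.9,133.2) now, against (295.9,133.6) before. The fingers are clear of it.

```bash
python3 -c "
from h import *
print(workorder.job_done())"
```

```text
the job is handed in; nothing more can be done
None
```

I pressed the yellow lever to its stop (peak force about 9.5 N), held it there for over a second, followed it back up slowly to rest, withdrew clear and handed the job in at about 14 s; no verdict was returned.

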